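# Sort bench pieces into the sample-marked trays

### The arm

A 7-joint arm with a two-finger parallel gripper is mounted at the origin on a cart in front of the work surface, level with it; the furniture and walls round the work are solid. World frame = base frame: x ahead of the robot, y to its left, z up, the work surface at z = 0. Lengths are in m, angles in rad, forces in N, time in s.
With the tool pointing down it reaches from about 0.425 to 1.025 m from the base axis. Payload 3.6 kg.
Tool frame: the origin (TCP) lies between the finger pads; the fingertips stand 19 mm ahead of it and the grasp point (between the pads) is the TCP; z points along the fingers, y is the direction in which the jaws open and shut (so a half turn about z gives the same grasp; the last joint's range is limited). The gripper opens to 85 mm and grips with 20 to 120 N. Pads are 22 mm wide; open, the fingers measure 114 mm over their backs; the gripper's body (76 mm by 85 mm) begins 54 mm behind the grasp point. The pads swing forward as they close: fully open they stand 13 mm farther back than shut.
Start: joints at [1.252, 0.591, 0.048, 1.609, -0.033, 0.943, -0.034], TCP at [0.162, -0.707, 0.25] pointing down, gripper open.
Joint ranges: [-2.69, 2.69], [-0.47, 2.24], [-1.27, 1.36], [0.19, 2.51], [-1.53, 4.68], [0.08, 2.07], [-3.09, 3.09]. Speed limits (rad/s): [2.57, 2.57, 3.14, 3.14, 3.14, 3.14, 3.14].

### API

Orientations are given as a unit quaternion [x, y, z, w].
In Python, from workcell import * gives the robot as it stands.
- The arm moves only by the shell command python3 -m handwheel 'ROWS' [FORCE]. ROWS is JSON, a list of rows, each a list of 3 entries, a list of its own where there are three numbers: the opening, from -1 (shut) to 1 (fully open), then the shift along the tool's x, y, z in units of 60 mm (1.0 is 60 mm), then the turn, a rotation vector about the tool's x, y, z in units of 6 degrees (1.0 is 6 degrees). In form: [[fingers, [tx, ty, tz], [ax, ay, az]], ...]. A call has exactly 8 rows; each row is the pose to reach, as a shift and turn from the pose commanded when the call began, along the tool's axes at that moment; what a row does not reach only later rows make up. A row lasts 1/8 s, in which the tool goes at most 62.5 mm and 10.7 degrees, less where a joint would pass 70% of its speed; a pose out of reach is approached as far as the arm can. A call with a gripper value outside its range is refused whole. The fingers move at their own pace and stop on an object; FORCE is the grip in N (left out, the last holds). Time passes only in rows, so rows that repeat a pose let the fingers close, or fill a call up. It gives the time, the measured TCP pose, the force and the opening at its end, in the units of the state.
- get_obs(): the state, without advancing time (a new reading comes with each control period).
- grab_frame(name): name is "scene" or "top"; returns (picture, depth): 400x640x3 uint8, red, green, blue; 400x640 float32, m along the optical axis (not along the pixel's ray), 0 where there is no reading.
- camera_info(name): a dict with "K" (3x3 intrinsics, pixels), "T" (4x4, takes a point from camera to world coordinates). Camera axes: x right, y down, z forward; pixel columns grow to the right and rows downward; lengths in m; the calibration is good to about 2 mm. A picture is of the moment at which its call begins. camera_info takes no time and is no camera call.
- finish_job(): hands the job in, once; it reports no verdict.
Trained networks look in the newest picture that a camera, given by its name, has taken for a name from the list of things; names that differ only in an ending like _2 or _b are one class to them, and where a whole thing is asked for, a point or a joint stands for the part that bears it (a point fixed in the world has none). Each returns a list of dicts, best first, with "score" (0 to 1); they miss things now and then, are a little off and sometimes report something else, mostly with a low value. They report only what shows in the picture. A call takes as long as a camera call.
- boxes_of(camera, name): "xyz" ([x, y, z] in m, in the coordinates of the camera as it stood for that picture, good to about 4 mm: the middle of the surface that is visible of it).
- silhouettes(camera, name): "mask" (400x640 bool, what is visible of it).
- mark_of(camera, name): "xyz" ([x, y, z] in m, in the coordinates of the camera as it stood for that picture, good to about 4 mm: a listed point, or the origin of a listed thing).
The state is a dict: "time_s": time; "joint_positions": joint angles; "joint_velocities": joint speeds; "joint_torque": joint torques, N m; "eef_pos": TCP position; "eef_rot": TCP orientation; "contact_force": force on the tool from outside, world axes, zero at the start; "moment": the same for the moment, N m; "width": finger opening in m.
Only numpy, scipy, OpenCV 4.12 (cv2) and the standard library are available. Lean on these libraries where they do the work, as an engineer would, in place of code of your own. Each camera call takes 0.05 s, during which the arm holds its last target. There are 200 camera calls.

### The job

Sort the five loose pieces on the bench into the empty bays of the three wooden trays; the sample in a tray's back pocket shows what belongs there: both brass bars go into the tray with the brass bar, the green grinding wheel and the felt wheel into the tray with the felt wheel, and the V-block into the tray with the V-block. Every piece must rest flat on the floor of its bay, the same side up as it is now, none on top of another or leaning on a wall. Leave the eye loupe and the roll of black tape where they are.

Things in the scene. Friction and masses are not known exactly. Their poses are not given: they have to be found in the camera images.
- long_bar: Square brass bar, 75 mm long, 10 x 10 mm, lying flat on the bench. Origin: centre of its underside; y along its length, z up. About 0.06 kg.
- short_bar: Square brass bar, 52 mm long, 12 x 12 mm, lying flat on the bench. Origin: centre of its underside; y along its length, z up. About 0.06 kg.
- grinding_wheel: Small dark green grinding wheel with a hollowed top, 45 mm diameter, 12 mm high, lying flat, hollow side up. Origin: centre of its underside; z up (its axis). About 0.03 kg.
- felt_wheel: Small off-white felt polishing wheel, a plain disc of 40 mm diameter, 12 mm high, lying flat. Rigid in the simulation. Origin: centre of its underside; z up (its axis). About 12 g.
- v_block: Steel V-block, 34 mm (its x, the direction of the groove) by 40 mm (its y), 28 mm high, standing on its flat base with the V groove upward; its flat end faces are 34 mm apart along x, its flat sides 40 mm apart along y. Origin: centre of its underside; z up. About 0.2 kg.
- tray_brass: Pale wooden tray fixed to the bench, 157 x 130 mm, walls 24 high, 5 thick, floor 4 thick, lined grey. Empty bay 100 (x) x 120 (y) inside; behind it (+x, away from the robot) a 42 mm pocket with a fixed sample: a 52 mm square brass bar. Origin: underside, below the BAY's centre; x from bay to pocket, z up; bay walls at x +-50, y +-60, sample at x +76 mm. Yaw within 0.2 rad. The trays differ only in the sample.
- tray_wheels: Pale wooden tray fixed to the bench, 157 x 130 mm, walls 24 high, 5 thick, floor 4 thick, lined grey. Empty bay 100 (x) x 120 (y) inside; behind it (+x, away from the robot) a 42 mm pocket with a fixed sample: an off-white felt wheel of 40 mm. Origin: underside, below the BAY's centre; x from bay to pocket, z up; bay walls at x +-50, y +-60, sample at x +76 mm. Yaw within 0.2 rad. The trays differ only in the sample.
- tray_vblock: Pale wooden tray fixed to the bench, 157 x 130 mm, walls 24 high, 5 thick, floor 4 thick, lined grey. Empty bay 100 (x) x 120 (y) inside; behind it (+x, away from the robot) a 42 mm pocket with a fixed sample: a steel V-block of 34 x 40 x 28 mm. Origin: underside, below the BAY's centre; x from bay to pocket, z up; bay walls at x +-50, y +-60, sample at x +76 mm. Yaw within 0.2 rad. The trays differ only in the sample.
- loupe: Black eye loupe, a flared tube 38 mm across and 32 mm high, standing loose among the pieces; to be left alone. Origin: centre of its underside; z up.
- tape_roll: Roll of black tape with a brown core, a ring of about 53 mm diameter, 19 mm high, lying flat, loose among the pieces; to be left alone. Origin: centre of its underside; z up.

How it is judged:
At the end, for the whole second after the job is handed in: Each piece rests in the bay of its kind's tray: centre within 45 mm (tray x) and 55 mm (tray y) of the bay's centre, underside under 10 mm above the tray's underside, tilt under 0.15 rad, slower than 0.02 m/s; loupe and tape roll less than 20 mm from where they started (x of long_bar in the frame of tray_brass between -0.045 and 0.045 m and y of long_bar in the frame of tray_brass between -0.055 and 0.055 m and z of long_bar in the frame of tray_brass between 0 and 0.01 m and angle between each of long_bar, short_bar, grinding_wheel, felt_wheel, v_block's own z axis and vertical below 0.15 rad and linear speed of each of long_bar, short_bar, grinding_wheel, felt_wheel, v_block below 0.02 m/s and x of short_bar in the frame of tray_brass between -0.045 and 0.045 m and y of short_bar in the frame of tray_brass between -0.055 and 0.055 m and z of short_bar in the frame of tray_brass between 0 and 0.01 m and x of grinding_wheel in the frame of tray_wheels between -0.045 and 0.045 m and y of grinding_wheel in the frame of tray_wheels between -0.055 and 0.055 m and z of grinding_wheel in the frame of tray_wheels between 0 and 0.01 m and x of felt_wheel in the frame of tray_wheels between -0.045 and 0.045 m and y of felt_wheel in the frame of tray_wheels between -0.055 and 0.055 m and z of felt_wheel in the frame of tray_wheels between 0 and 0.01 m and x of v_block in the frame of tray_vblock between -0.045 and 0.045 m and y of v_block in the frame of tray_vblock between -0.055 and 0.055 m and z of v_block in the frame of tray_vblock between 0 and 0.01 m and distance of each of loupe, tape_roll from where it was at the start of the episode below 0.02 m); the robot touches nothing.
It fails at once if the eye loupe is moved 20 mm or more from its place (distance of loupe from where it was at the start of the episode above 0.02 m).
It fails at once if the tape roll is moved 20 mm or more from its place (distance of tape_roll from where it was at the start of the episode above 0.02 m).
It also fails if it takes over 104 s, if anything falls off the work surface, if the arm or the gripper's body presses on something with over 40 N, if the wrist force passes 120 N, or if a joint passes its speed limit or range.

## Working session

There is one attempt and no reset: what is moved stays moved. The work goes in short steps, Python scripts to look and compute and a shell command to move; the robot and the scene stay as the last step left them, time stands still between calls to the robot, and variables do not carry over. Pictures are saved under pics/ and viewed, about 12 in all and at most 16, crops included, and the job is handed in when it is done.

```bash
ls; mkdir -p pics; python3 - <<'E'
from workcell import *
import cv2,numpy as np
o=get_obs(); print({k:np.round(v,3).tolist() for k,v in o.items()})
ims=[]
for c in ("top","scene"):
    p,d=grab_frame(c); cv2.imwrite(f"pics/{c}0.png",p[:,:,::-1]); np.save(f"pics/{c}0d.npy",d)
    i=camera_info(c); print(c,np.round(i["K"],1).tolist(),np.round(i["T"],3).tolist())
for n in "long_bar short_bar grinding_wheel felt_wheel v_block tray_brass tray_wheels tray_vblock loupe tape_roll".split():
    for c in ("top","scene"):
        T=camera_info(c)["T"]
        for f in (mark_of,):
            print(n,c,[(round(r["score"],2),np.round((T@np.append(r["xyz"],1))[:3],3).tolist()) for r in f(c,n)][:4])
E
```

```text
pics
{'time_s': 0.0, 'joint_positions': [1.253, 0.592, 0.048, 1.61, -0.033, 0.943, -0.034], 'joint_velocities': [-0.001, 0.001, 0.0, -0.0, -0.0, 0.0, -0.001], 'joint_torque': [0.0, -54.87, 1.547, -19.813, 0.009, 0.009, 0.0], 'eef_pos': [0.161, -0.706, 0.249], 'eef_rot': [0.994, 0.112, -0.0, -0.001], 'contact_force': [0.185, 0.601, 0.391], 'moment': [0.025, 0.014, 0.023], 'width': 0.086}
top [[422.0, 0.0, 319.8], [0.0, 422.0, 203.6], [0.0, 0.0, 1.0]] [[0.003, -0.99, 0.143, 0.41], [-1.0, -0.004, -0.011, 0.03], [0.011, -0.143, -0.99, 0.94], [0.0, 0.0, 0.0, 1.0]]
scene [[443.2, 0.0, 322.5], [0.0, 443.2, 205.7], [0.0, 0.0, 1.0]] [[-0.845, -0.265, 0.464, 0.06], [-0.534, 0.42, -0.733, 0.752], [-0.001, -0.868, -0.497, 0.531], [0.0, 0.0, 0.0, 1.0]]
long_bar top [(0.63, [0.444, 0.088, 0.001])]
long_bar scene [(0.55, [0.447, 0.087, 0.002]), (0.42, [0.423, -0.253, -0.001])]
short_bar top [(0.62, [0.544, 0.13, -0.001])]
short_bar scene []
grinding_wheel top [(0.71, [0.544, -0.073, 0.0]), (0.62, [0.458, 0.314, -0.0])]
grinding_wheel scene [(0.77, [0.534, -0.07, -0.001])]
felt_wheel top [(0.73, [0.463, -0.011, 0.0])]
felt_wheel scene [(0.63, [0.463, -0.011, -0.0])]
v_block top [(0.6, [0.528, 0.041, -0.0])]
v_block scene [(0.7, [0.525, 0.04, -0.0])]
tray_brass top [(0.85, [0.457, 0.313, -0.001])]
tray_brass scene [(0.97, [0.455, 0.311, 0.0])]
tray_wheels top [(0.69, [0.653, 0.023, 0.002])]
tray_wheels scene [(0.56, [0.65, 0.018, -0.002])]
tray_vblock top [(0.71, [0.427, -0.245, -0.003])]
tray_vblock scene [(0.78, [0.425, -0.252, 0.0])]
loupe top [(0.52, [0.456, -0.117, 0.002])]
loupe scene [(0.46, [0.449, -0.121, -0.001])]
tape_roll top [(0.81, [0.455, 0.178, -0.002]), (0.59, [0.422, -0.244, -0.004])]
tape_roll scene [(0.86, [0.449, 0.175, -0.002])]
```

View pics/top0.png

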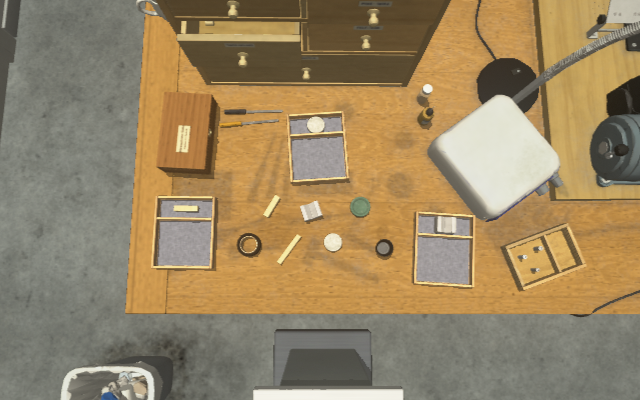

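View pics/scene0.png

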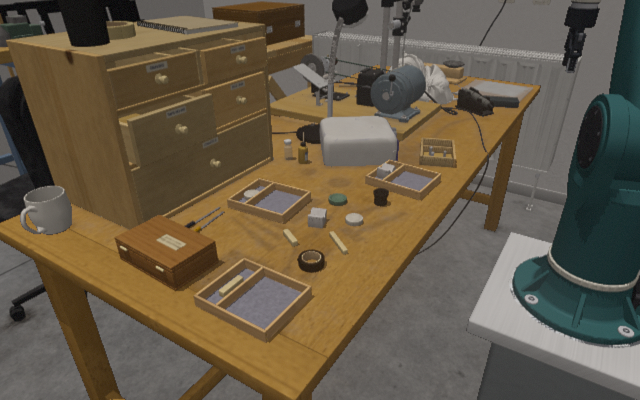

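```bash
cat > h.py <<'E'
from workcell import *
import numpy as np, cv2
def cloud(c,d):
    i=camera_info(c);K,T=i["K"],i["T"]
    v,u=np.indices(d.shape)
    P=np.stack([(u-K[0][2])*d/K[0][0],(v-K[1][2])*d/K[1][1],d],-1)
    return P@np.array(T)[:3,:3].T+np.array(T)[:3,3]
def measure(c,n,near=None,seen=None):
    p,d=grab_frame(c) if seen is None else seen
    X=cloud(c,d)
    best=None
    for r in silhouettes(c,n):
        m=r["mask"]&(d>0)
        Q=X[m]
        if len(Q)<15: continue
        zt=np.percentile(Q[:,2],90)
        top=Q[abs(Q[:,2]-zt)<0.004]
        (cx,cy),(w,h),a=cv2.minAreaRect((top[:,:2]*1000).astype(np.float32))
        if w<h: w,h,a=h,w,a-90
        a=(a+90)%180-90
        print(n,c,round(r["score"],2),"rect c",round(cx,1),round(cy,1),"lwh",round(w),round(h),"long axis deg from +x",round(a,1),"ztop",round(zt*1000,1),"n",len(top))
E
python3 - <<'E'
from h import *
for c in ("top","scene"):
    s=grab_frame(c)
    for n in "long_bar short_bar grinding_wheel felt_wheel v_block tray_brass tray_wheels tray_vblock loupe tape_roll".split():
        measure(c,n,seen=s)
E
```

```text
long_bar top 0.45 rect c 444.2 89.0 lwh 72 10 long axis deg from +x -35.9 ztop 11.9 n 133
short_bar top 0.44 rect c 539.2 128.5 lwh 50 12 long axis deg from +x -30.9 ztop 13.8 n 104
grinding_wheel top 0.66 rect c 538.4 -68.6 lwh 43 43 long axis deg from +x 0.1 ztop 12.7 n 207
felt_wheel top 0.52 rect c 460.5 -8.3 lwh 38 37 long axis deg from +x -0.1 ztop 13.7 n 232
v_block top 0.64 rect c 444.3 89.1 lwh 72 10 long axis deg from +x -36.2 ztop 12.0 n 119
v_block top 0.62 rect c 527.9 40.6 lwh 40 34 long axis deg from +x -71.1 ztop 28.9 n 149
tray_brass top 0.89 rect c 480.8 316.9 lwh 157 131 long axis deg from +x -0.5 ztop 23.3 n 784
tray_wheels top 0.57 rect c 673.8 27.2 lwh 158 130 long axis deg from +x 4.4 ztop 22.9 n 648
tray_wheels top 0.57 rect c 455.2 175.8 lwh 48 46 long axis deg from +x -89.7 ztop 20.3 n 198
tray_vblock top 0.86 rect c 445.8 -250.5 lwh 157 131 long axis deg from +x -3.6 ztop 24.1 n 817
loupe top 0.49 rect c 447.2 -117.6 lwh 36 36 long axis deg from +x 49.2 ztop 30.4 n 49
short_bar scene 0.57 rect c 535.7 129.6 lwh 49 12 long axis deg from +x -28.9 ztop 12.6 n 
[... 342 characters left out ...]
long axis deg from +x 85.6 ztop 12.7 n 136
felt_wheel scene 0.2 rect c 452.7 175.4 lwh 53 49 long axis deg from +x -57.7 ztop 18.5 n 242
v_block scene 0.86 rect c 525.3 39.3 lwh 43 34 long axis deg from +x -70.2 ztop 27.5 n 115
tray_brass scene 0.91 rect c 478.0 316.7 lwh 159 132 long axis deg from +x 0.0 ztop 22.5 n 1148
tray_wheels scene 0.96 rect c 670.9 26.8 lwh 157 133 long axis deg from +x 3.8 ztop 22.7 n 536
tray_vblock scene 0.69 rect c 445.4 -253.6 lwh 162 142 long axis deg from +x -3.4 ztop 24.2 n 439
loupe scene 0.74 rect c 444.4 -119.1 lwh 39 29 long axis deg from +x -64.2 ztop 28.9 n 57
tape_roll scene 0.86 rect c 452.5 175.3 lwh 51 51 long axis deg from +x -34.9 ztop 18.5 n 242
```

The top view shows the brass tray at left (px 185,232), the wheels tray at (318,147) and the V-block tray at (445,250). The pieces lie between them: short bar (272,206), long bar (289,249), V-block (311,211), felt wheel (333,242), grinding wheel (360,207). The loupe is at (384,247) and the tape at (249,244). The scene view agrees on tops and positions to within about 4 mm.

Bay centres come out at brass (456,317), wheels (649,25) and V-block (421,-250). I'm starting with the V-block.

```bash
cat > goal.py <<'E'
# usage: goal.py x y z(mm) theta(deg, yaw of tool x; jaws at theta-90): shift/turn in move units from the current pose
from workcell import *
import sys, numpy as np
from scipy.spatial.transform import Rotation as R
x,y,z,th=map(float,sys.argv[1:5]); o=get_obs()
r=R.from_quat(o["eef_rot"]); g=R.from_euler("z",th,degrees=True)*R.from_euler("x",180,degrees=True)
t=r.inv().apply(np.array([x,y,z])/1000-o["eef_pos"])/.06; a=np.degrees((r.inv()*g).as_rotvec())/6
print("t",round(o["time_s"],2),"pos",np.round(np.array(o["eef_pos"])*1000,1),"w",round(o["width"]*1000,1),"F",np.round(o["contact_force"],1),"q7",round(o["joint_positions"][6],2),"\nSHIFT",np.round(t,2).tolist(),"TURN",np.round(a,2).tolist())
E
python3 goal.py 526.5 40 110 109
```

```text
t 2.2 pos [ 161.6 -706.8  250.3] w 85.4 F [-0.4 -0.5 -0.5] q7 -0.03 
SHIFT [8.7, -10.78, 2.34] TURN [-0.0, -0.0, -16.02]
```

```bash
python3 -m handwheel '[[0.4,[0.3,-0.4,0.1],[0,0,-0.6]],[0.4,[0.9,-1.1,0.2],[0,0,-1.6]],[0.4,[1.5,-1.9,0.4],[0,0,-2.8]],[0.4,[2.15,-2.65,0.6],[0,0,-4]],[0.4,[2.8,-3.4,0.8],[0,0,-5.2]],[0.4,[3.4,-4.2,0.9],[0,0,-6.4]],[0.4,[4.05,-5,1.1],[0,0,-7.5]],[0.4,[4.7,-5.8,1.3],[0,0,-8.6]]]' 60; python3 goal.py 526.5 40 110 109
```

```text
time_s: 3.2
eef_pos: [0.3596, -0.3043, 0.1727]
eef_rot: [0.845, 0.535, 0.0, 0.001]
contact_force: [1.7, -0.7, 0.1]
width: 0.0598
t 3.2 pos [ 359.6 -304.3  172.7] w 59.8 F [ 1.7 -0.7  0.1] q7 -0.01 
SHIFT [6.38, 0.06, 1.04] TURN [0.02, 0.01, -7.39]
```

```bash
python3 -m handwheel '[[0.4,[0.9,0.01,0.15],[0,0,-1.1]],[0.4,[1.9,0.02,0.3],[0,0,-2.3]],[0.4,[2.9,0.03,0.5],[0,0,-3.5]],[0.4,[3.9,0.04,0.65],[0,0,-4.6]],[0.4,[4.9,0.05,0.8],[0,0,-5.7]],[0.4,[5.7,0.06,0.95],[0,0,-6.7]],[0.4,[6.2,0.06,1.04],[0,0,-7.3]],[0.4,[6.38,0.06,1.04],[0,0,-7.39]]]'; python3 goal.py 526.5 40 22 109
```

```text
time_s: 4.2
eef_pos: [0.5277, 0.0406, 0.11]
eef_rot: [0.581, 0.814, 0.001, -0.0]
contact_force: [-1.0, 0.0, 0.1]
width: 0.0599
t 4.2 pos [527.7  40.6 110. ] w 59.9 F [-1.   0.   0.1] q7 -0.22 
SHIFT [-0.0, -0.02, 1.47] TURN [0.01, -0.01, -0.0]
```

```bash
python3 - <<'E'
from h import *
s=grab_frame("scene"); cv2.imwrite("pics/s1.png",s[0][60:320,200:520,::-1].repeat(2,0).repeat(2,1))
E
```

```text
(no output)
```

View pics/s1.png

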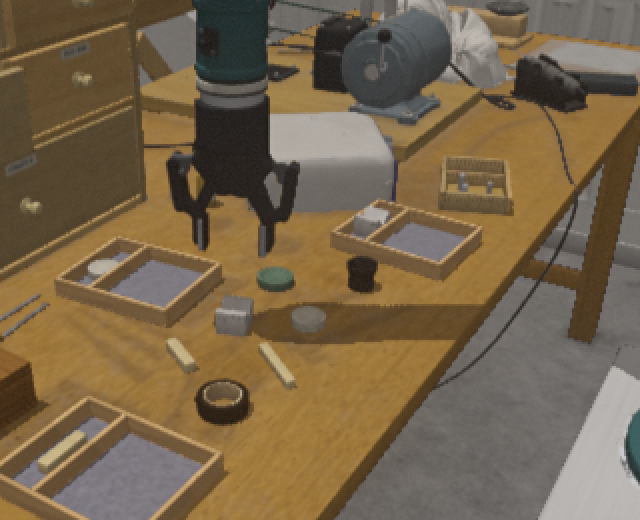

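The gripper hangs over the V-block (crop px 235,317) with the jaws along its 34 mm direction and its surroundings clear. Next I descend and grip.

```bash
python3 -m handwheel '[[0.4,[0,-0.02,0.3],[0,0,0]],[0.4,[0,-0.02,0.8],[0,0,0]],[0.4,[0,-0.02,1.2],[0,0,0]],[0.4,[0,-0.02,1.4],[0,0,0]],[0.4,[0,-0.02,1.47],[0,0,0]],[-0.6,[0,-0.02,1.47],[0,0,0]],[-0.6,[0,-0.02,1.47],[0,0,0]],[-0.6,[0,-0.02,1.47],[0,0,0]]]' 60; python3 goal.py 421.5 -250.5 100 86
```

```text
time_s: 5.25
eef_pos: [0.5267, 0.0381, 0.0229]
eef_rot: [0.582, 0.813, 0.001, 0.001]
contact_force: [0.6, 0.0, 5.8]
width: 0.0325
t 5.25 pos [526.7  38.1  22.9] w 32.5 F [0.6 0.  5.8] q7 -0.3 
SHIFT [-3.99, -3.21, -1.29] TURN [0.03, -0.0, 3.8]
```

```bash
python3 -m handwheel '[[-0.6,[0,0,-0.5],[0,0,0]],[-0.6,[-0.2,-0.16,-1.2],[0,0,0.3]],[-0.6,[-0.8,-0.65,-1.4],[0,0,0.9]],[-0.6,[-1.55,-1.25,-1.4],[0,0,1.6]],[-0.6,[-2.3,-1.85,-1.4],[0,0,2.3]],[-0.6,[-3.05,-2.45,-1.4],[0,0,3]],[-0.6,[-3.7,-2.98,-1.35],[0,0,3.6]],[-0.6,[-3.99,-3.21,-1.29],[0.03,0,3.8]]]'; python3 goal.py 421.5 -250.5 27.5 86
```

```text
time_s: 6.25
eef_pos: [0.4175, -0.254, 0.099]
eef_rot: [0.733, 0.68, -0.003, -0.001]
contact_force: [0.5, -0.1, -2.3]
width: 0.0326
t 6.25 pos [ 417.5 -254.    99. ] w 32.6 F [ 0.5 -0.1 -2.3] q7 0.0 
SHIFT [0.07, 0.07, 1.19] TURN [-0.05, 0.02, -0.06]
```

```bash
python3 -m handwheel '[[-0.6,[0.04,0.04,0.3],[0,0,0]],[-0.6,[0.05,0.05,0.7],[0,0,0]],[-0.6,[0.05,0.05,1],[0,0,0]],[-0.6,[0.05,0.05,1.14],[0,0,0]],[-0.6,[0.05,0.05,1.19],[0,0,0]],[-0.6,[0.05,0.05,1.19],[0,0,0]],[0.2,[0.05,0.05,1.19],[0,0,0]],[0.2,[0.05,0.05,1.19],[0,0,0]]]'; python3 goal.py 458.5 -8.3 22 90
```

```text
time_s: 7.25
eef_pos: [0.4239, -0.2483, 0.0285]
eef_rot: [0.731, 0.682, -0.001, -0.0]
contact_force: [0.5, -0.2, 0.5]
width: 0.051
t 7.25 pos [ 423.9 -248.3   28.5] w 51.0 F [ 0.5 -0.2  0.5] q7 -0.07 
SHIFT [4.03, 0.3, 0.1] TURN [-0.02, 0.01, -0.66]
```

```bash
python3 -m handwheel '[[0.2,[0,0,-0.4],[0,0,0]],[0.2,[0,0,-1],[0,0,0]],[0.3,[0.4,0.03,-1.35],[0,0,0]],[0.4,[1.2,0.1,-1.35],[0,0,-0.3]],[0.4,[2.1,0.2,-1.35],[0,0,-0.5]],[0.4,[3,0.25,-1.35],[0,0,-0.66]],[0.4,[3.7,0.3,-1.3],[0,0,-0.66]],[0.4,[4.03,0.3,-1.2],[0,0,-0.66]]]'; python3 goal.py 458.5 -8.3 21 90; python3 - <<'E'
from h import *
s=grab_frame("top"); cv2.imwrite("pics/t1.png",s[0][100:300,140:500,::-1].repeat(2,0).repeat(2,1))
measure("top","v_block",seen=s)
E
```

```text
time_s: 8.25
eef_pos: [0.4594, -0.0049, 0.1003]
eef_rot: [0.706, 0.708, 0.0, -0.0]
contact_force: [-0.4, -1.2, -0.2]
width: 0.06
t 8.25 pos [459.4  -4.9 100.3] w 60.0 F [-0.4 -1.2 -0.2] q7 -0.43 
SHIFT [-0.06, -0.02, 1.32] TURN [-0.0, -0.01, 0.04]
v_block top 0.68 rect c 426.1 -246.4 lwh 41 28 long axis deg from +x -89.8 ztop 32.5 n 95
```

View pics/t1.png

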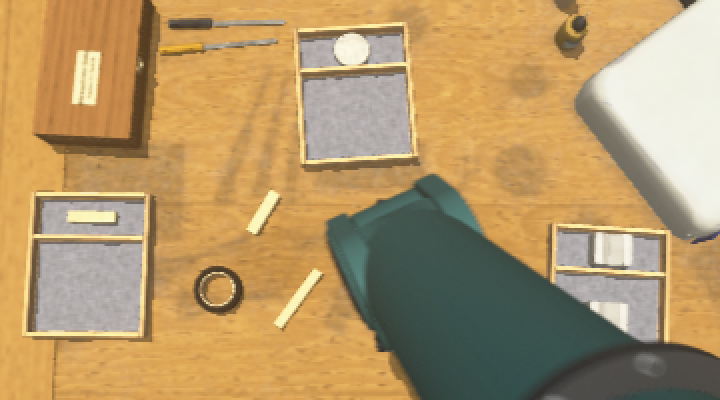

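The V-block (crop px 608,316) sits flat in its bay with its top at 32 mm. The felt wheel is next.

```bash
python3 -m handwheel '[[0.4,[-0.06,-0.02,0.3],[0,0,0]],[0.4,[-0.06,-0.02,0.7],[0,0,0]],[0.4,[-0.06,-0.02,1.05],[0,0,0]],[0.4,[-0.06,-0.02,1.25],[0,0,0]],[0.4,[-0.06,-0.02,1.32],[0,0,0]],[-0.5,[-0.06,-0.02,1.32],[0,0,0]],[-0.5,[-0.06,-0.02,1.32],[0,0,0]],[-0.5,[-0.06,-0.02,1.32],[0,0,0]]]' 40; python3 goal.py 652 -4.5 90 94
```

```text
time_s: 9.35
eef_pos: [0.4573, -0.0118, 0.0211]
eef_rot: [0.707, 0.707, -0.001, -0.001]
contact_force: [-0.2, -0.8, 4.5]
width: 0.0379
t 9.35 pos [457.3 -11.8  21.1] w 37.9 F [-0.2 -0.8  4.5] q7 -0.49 
SHIFT [0.12, 3.24, -1.15] TURN [-0.02, 0.0, -0.67]
```

```bash
python3 -m handwheel '[[-0.5,[0,0,-0.5],[0,0,0]],[-0.5,[0,0.1,-1],[0,0,0]],[-0.5,[0.02,0.5,-1.2],[0,0,-0.1]],[-0.5,[0.05,1.2,-1.2],[0,0,-0.3]],[-0.5,[0.08,1.95,-1.2],[0,0,-0.5]],[-0.5,[0.1,2.65,-1.2],[0,0,-0.67]],[-0.5,[0.12,3.1,-1.15],[0,0,-0.67]],[-0.5,[0.12,3.24,-1.15],[0,0,-0.67]]]'; python3 goal.py 652 -4.5 26 94
```

```text
time_s: 10.35
eef_pos: [0.6529, -0.0044, 0.0888]
eef_rot: [0.682, 0.731, -0.001, -0.001]
contact_force: [-0.0, 0.2, -0.4]
width: 0.0381
t 10.35 pos [652.9  -4.4  88.8] w 38.1 F [-0.   0.2 -0.4] q7 -0.3 
SHIFT [-0.0, -0.01, 1.05] TURN [-0.02, -0.0, -0.0]
```

Release to about 52 mm (0.22).

```bash
python3 -m handwheel '[[-0.5,[0,-0.01,0.3],[0,0,0]],[-0.5,[0,-0.01,0.65],[0,0,0]],[-0.5,[0,-0.01,0.9],[0,0,0]],[-0.5,[0,-0.01,1.02],[0,0,0]],[-0.5,[0,-0.01,1.05],[0,0,0]],[-0.5,[0,-0.01,1.05],[0,0,0]],[0.22,[0,-0.01,1.05],[0,0,0]],[0.22,[0,-0.01,1.05],[0,0,0]]]'; python3 goal.py 537 -68.5 100 94
```

```text
time_s: 11.35
eef_pos: [0.6512, -0.0045, 0.0264]
eef_rot: [0.682, 0.731, -0.001, -0.001]
contact_force: [-1.1, 0.4, -0.3]
width: 0.0519
t 11.35 pos [651.2  -4.5  26.4] w 51.9 F [-1.1  0.4 -0.3] q7 -0.34 
SHIFT [-0.93, -1.98, -1.22] TURN [-0.02, 0.0, -0.0]
```

```bash
python3 -m handwheel '[[0.22,[0,0,-0.4],[0,0,0]],[0.22,[0,0,-0.9],[0,0,0]],[0.22,[-0.05,-0.1,-1.2],[0,0,0]],[0.5,[-0.3,-0.65,-1.22],[0,0,0]],[0.5,[-0.6,-1.3,-1.22],[0,0,0]],[0.5,[-0.85,-1.8,-1.22],[0,0,0]],[0.5,[-0.93,-1.98,-1.22],[0,0,0]],[0.5,[-0.93,-1.98,-1.22],[0,0,0]]]'; python3 goal.py 537 -68.5 20.5 94
```

```text
time_s: 12.35
eef_pos: [0.5364, -0.0687, 0.0996]
eef_rot: [0.682, 0.731, -0.001, -0.001]
contact_force: [0.8, -0.8, 0.9]
width: 0.0642
t 12.35 pos [536.4 -68.7  99.6] w 64.2 F [ 0.8 -0.8  0.9] q7 -0.25 
SHIFT [0.0, 0.01, 1.32] TURN [-0.02, 0.0, -0.01]
```

```bash
python3 -m handwheel '[[0.5,[0,0,0.3],[0,0,0]],[0.5,[0,0,0.7],[0,0,0]],[0.5,[0,0.01,1.05],[0,0,0]],[0.5,[0,0.01,1.25],[0,0,0]],[0.5,[0,0.01,1.31],[0,0,0]],[-0.4,[0,0.01,1.31],[0,0,0]],[-0.4,[0,0.01,1.31],[0,0,0]],[-0.4,[0,0.01,1.31],[0,0,0]]]' 40; python3 goal.py 647 55.5 95 94;  python3 - <<'E'
from h import *
s=grab_frame("scene"); cv2.imwrite("pics/s2.png",s[0][120:320,200:480,::-1].repeat(2,0).repeat(2,1))
E
```

```text
time_s: 13.35
eef_pos: [0.5373, -0.0684, 0.0216]
eef_rot: [0.682, 0.731, -0.001, -0.0]
contact_force: [-0.2, 0.6, 3.1]
width: 0.0426
t 13.35 pos [537.3 -68.4  21.6] w 42.6 F [-0.2  0.6  3.1] q7 -0.32 
SHIFT [1.93, 1.97, -1.23] TURN [-0.01, 0.0, -0.0]
```

View pics/s2.png

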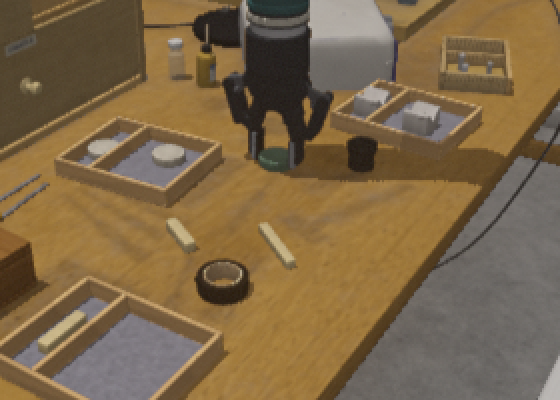

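The felt wheel lies flat in its bay (crop px 168,155), the V-block is in its tray (420,120), and the green wheel is between the pads (278,160). I'm carrying it over.

```bash
python3 -m handwheel '[[-0.4,[0,0,-0.5],[0,0,0]],[-0.4,[0,0,-1.05],[0,0,0]],[-0.4,[0.2,0.2,-1.25],[0,0,0]],[-0.4,[0.7,0.7,-1.25],[0,0,0]],[-0.4,[1.2,1.25,-1.25],[0,0,0]],[-0.4,[1.7,1.75,-1.25],[0,0,0]],[-0.4,[1.93,1.97,-1.23],[0,0,0]],[-0.4,[1.93,1.97,-1.23],[0,0,0]]]'; python3 goal.py 647 55.5 26.5 94
```

```text
time_s: 14.4
eef_pos: [0.6466, 0.0562, 0.094]
eef_rot: [0.681, 0.732, -0.001, -0.001]
contact_force: [-0.1, 0.2, 0.0]
width: 0.042
t 14.4 pos [646.6  56.2  94. ] w 42.0 F [-0.1  0.2  0. ] q7 -0.39 
SHIFT [-0.01, 0.01, 1.12] TURN [-0.04, 0.0, 0.02]
```

```bash
python3 -m handwheel '[[-0.4,[0,0,0.3],[0,0,0]],[-0.4,[0,0,0.65],[0,0,0]],[-0.4,[0,0.01,0.95],[0,0,0]],[-0.4,[0,0.01,1.08],[0,0,0]],[-0.4,[0,0.01,1.12],[0,0,0]],[-0.4,[0,0.01,1.12],[0,0,0]],[0.32,[0,0.01,1.12],[0,0,0]],[0.32,[0,0.01,1.12],[0,0,0]]]'; python3 goal.py 537.5 129 100 151
```

```text
time_s: 15.4
eef_pos: [0.6477, 0.0555, 0.0277]
eef_rot: [0.682, 0.731, -0.001, -0.001]
contact_force: [0.5, 0.5, 1.4]
width: 0.0564
t 15.4 pos [647.7  55.5  27.7] w 56.4 F [0.5 0.5 1.4] q7 -0.43 
SHIFT [1.35, -1.75, -1.2] TURN [-0.02, -0.01, -9.5]
```

```bash
python3 -m handwheel '[[0.32,[0,0,-0.4],[0,0,0]],[0.32,[0,0,-0.9],[0,0,0]],[0.1,[0.1,-0.15,-1.2],[0,0,-1]],[0,[0.4,-0.5,-1.2],[0,0,-2.6]],[-0.1,[0.8,-1,-1.2],[0,0,-4.3]],[-0.1,[1.1,-1.45,-1.2],[0,0,-6]],[-0.1,[1.3,-1.7,-1.2],[0,0,-7.7]],[-0.1,[1.35,-1.75,-1.2],[0,0,-9.4]]]' 60; python3 goal.py 537.5 129 60 150.5
```

```text
time_s: 16.4
eef_pos: [0.5356, 0.13, 0.1]
eef_rot: [0.251, 0.968, -0.001, -0.001]
contact_force: [0.5, -0.2, -0.1]
width: 0.0384
t 16.4 pos [535.6 130.  100. ] w 38.4 F [ 0.5 -0.2 -0.1] q7 0.15 
SHIFT [-0.04, 0.0, 0.67] TURN [-0.02, -0.02, 0.07]
```

```bash
python3 -m handwheel '[[-0.1,[-0.04,0,0.3],[0,0,0]],[-0.1,[-0.04,0,0.7],[0,0,0]],[-0.1,[-0.04,0,1.05],[0,0,0]],[-0.1,[-0.04,0,1.25],[0,0,0]],[-0.1,[-0.04,0,1.3],[0,0,0]],[-0.95,[-0.04,0,1.3],[0,0,0]],[-0.95,[-0.04,0,1.3],[0,0,0]],[-0.95,[-0.04,0,1.3],[0,0,0]]]' 60; python3 goal.py 456 290 95 180
```

```text
time_s: 17.4
eef_pos: [0.5393, 0.1278, 0.022]
eef_rot: [0.256, 0.967, -0.0, -0.001]
contact_force: [0.9, -0.3, 2.8]
width: 0.0103
t 17.4 pos [539.3 127.8  22. ] w 10.3 F [ 0.9 -0.3  2.8] q7 0.04 
SHIFT [2.54, 1.66, -1.21] TURN [-0.0, -0.02, -4.94]
```

```bash
python3 -m handwheel '[[-0.95,[0,0,-0.5],[0,0,0]],[-0.95,[0,0,-1.05],[0,0,0]],[-0.95,[0.3,0.2,-1.25],[0,0,-0.7]],[-0.95,[0.9,0.6,-1.25],[0,0,-2]],[-0.95,[1.6,1.05,-1.25],[0,0,-3.4]],[-0.95,[2.2,1.45,-1.25],[0,0,-4.6]],[-0.95,[2.54,1.66,-1.21],[0,0,-4.94]],[-0.95,[2.54,1.66,-1.21],[0,0,-4.94]]]'; python3 goal.py 456 290 27 180
```

```text
time_s: 18.4
eef_pos: [0.4529, 0.293, 0.094]
eef_rot: [-0.004, 1.0, 0.001, -0.002]
contact_force: [0.5, -0.4, -0.3]
width: 0.0098
t 18.4 pos [452.9 293.   94. ] w 9.8 F [ 0.5 -0.4 -0.3] q7 0.21 
SHIFT [-0.06, -0.05, 1.12] TURN [0.02, -0.04, 0.08]
```

```bash
python3 -m handwheel '[[-0.95,[-0.03,-0.04,0.3],[0,0,0]],[-0.95,[-0.05,-0.05,0.65],[0,0,0]],[-0.95,[-0.05,-0.05,0.95],[0,0,0]],[-0.95,[-0.05,-0.05,1.08],[0,0,0]],[-0.95,[-0.05,-0.05,1.12],[0,0,0]],[-0.95,[-0.05,-0.05,1.12],[0,0,0]],[-0.45,[-0.05,-0.05,1.12],[0,0,0]],[-0.45,[-0.05,-0.05,1.12],[0,0,0]]]'; python3 goal.py 444 89 100 144
```

```text
time_s: 19.4
eef_pos: [0.4589, 0.2868, 0.0275]
eef_rot: [-0.0, 1.0, 0.0, -0.001]
contact_force: [-0.8, 0.8, 0.4]
width: 0.0232
t 19.4 pos [458.9 286.8  27.5] w 23.2 F [-0.8  0.8  0.4] q7 0.1 
SHIFT [0.25, -3.3, -1.21] TURN [-0.0, -0.02, 6.01]
```

```bash
python3 -m handwheel '[[-0.45,[0,0,-0.4],[0,0,0]],[-0.45,[0,0,-1],[0,0,0]],[-0.3,[0.05,-0.4,-1.21],[0,0,0.5]],[-0.2,[0.1,-1.2,-1.21],[0,0,2]],[-0.1,[0.15,-2,-1.21],[0,0,3.6]],[-0.1,[0.2,-2.8,-1.21],[0,0,5.1]],[-0.1,[0.25,-3.2,-1.21],[0,0,6]],[-0.1,[0.25,-3.3,-1.21],[0,0,6]]]' 60; python3 goal.py 444 89 21.5 144; python3 - <<'E'
from h import *
s=grab_frame("scene"); cv2.imwrite("pics/s3.png",s[0][120:360,180:480,::-1].repeat(2,0).repeat(2,1))
E
```

```text
time_s: 20.4
eef_pos: [0.4438, 0.0877, 0.0999]
eef_rot: [0.309, 0.951, -0.001, -0.001]
contact_force: [-1.3, 1.4, -0.2]
width: 0.0387
t 20.4 pos [443.8  87.7  99.9] w 38.7 F [-1.3  1.4 -0.2] q7 -0.02 
SHIFT [0.01, 0.02, 1.31] TURN [-0.02, -0.02, 0.0]
```

View pics/s3.png

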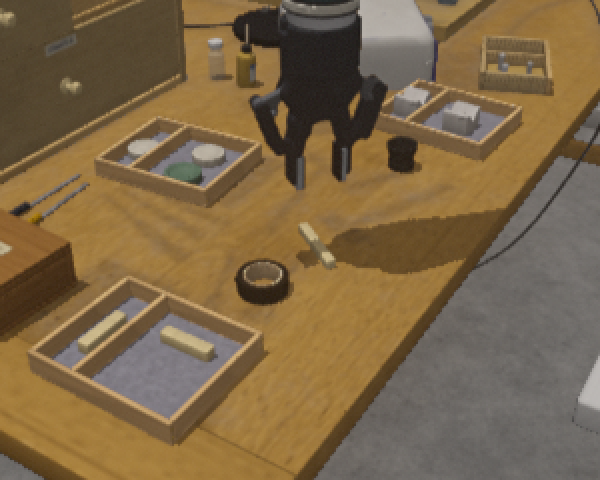

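Both wheels lie flat in their bay (crop px 208,155 and 183,173). The short bar lies flat in the brass bay (187,343). The gripper is above the long bar (317,245).

```bash
python3 -m handwheel '[[-0.1,[0,0.01,0.3],[0,0,0]],[-0.1,[0,0.01,0.7],[0,0,0]],[-0.1,[0,0.01,1.05],[0,0,0]],[-0.1,[0,0.01,1.25],[0,0,0]],[-0.1,[0,0.01,1.31],[0,0,0]],[-0.97,[0,0.01,1.31],[0,0,0]],[-0.97,[0,0.01,1.31],[0,0,0]],[-0.97,[0,0.01,1.31],[0,0,0]]]' 60; python3 goal.py 454 345 95 180
```

```text
time_s: 21.45
eef_pos: [0.4443, 0.0894, 0.0215]
eef_rot: [0.309, 0.951, -0.0, -0.001]
contact_force: [-1.5, 1.1, 2.0]
width: 0.0074
t 21.45 pos [444.3  89.4  21.5] w 7.4 F [-1.5  1.1  2. ] q7 -0.2 
SHIFT [2.37, 3.54, -1.22] TURN [-0.0, -0.02, -5.99]
```

```bash
python3 -m handwheel '[[-0.97,[0,0,-0.5],[0,0,0]],[-0.97,[0,0,-1.1],[0,0,0]],[-0.97,[0.2,0.3,-1.25],[0,0,-0.5]],[-0.97,[0.7,1.05,-1.25],[0,0,-1.9]],[-0.97,[1.2,1.8,-1.25],[0,0,-3.3]],[-0.97,[1.7,2.55,-1.25],[0,0,-4.7]],[-0.97,[2.15,3.2,-1.25],[0,0,-5.8]],[-0.97,[2.37,3.54,-1.22],[0,0,-5.99]]]'; python3 goal.py 454 345 26.5 180
```

```text
time_s: 22.45
eef_pos: [0.4537, 0.3473, 0.0946]
eef_rot: [-0.001, 1.0, 0.001, -0.001]
contact_force: [0.2, 0.3, 0.2]
width: 0.0078
t 22.45 pos [453.7 347.3  94.6] w 7.8 F [0.2 0.3 0.2] q7 0.14 
SHIFT [-0.01, -0.04, 1.13] TURN [0.02, -0.03, 0.01]
```

```bash
python3 -m handwheel '[[-0.97,[0,-0.03,0.3],[0,0,0]],[-0.97,[0,-0.03,0.65],[0,0,0]],[-0.97,[0,-0.03,0.95],[0,0,0]],[-0.97,[0,-0.03,1.09],[0,0,0]],[-0.97,[0,-0.03,1.13],[0,0,0]],[-0.97,[0,-0.03,1.13],[0,0,0]],[-0.5,[0,-0.03,1.13],[0,0,0]],[-0.5,[0,-0.03,1.13],[0,0,0]]]' && python3 -m handwheel '[[-0.5,[0,0,-0.3],[0,0,0]],[-0.5,[0,0,-0.8],[0,0,0]],[-0.5,[0,0,-1.4],[0,0,0]],[-0.5,[0,0,-2.1],[0,0,0]],[-0.5,[0,-0.8,-2.6],[0,0,0]],[-0.5,[0,-1.7,-2.9],[0,0,0]],[-0.5,[0,-2.6,-3],[0,0,0]],[-0.5,[0,-3.5,-3],[0,0,0]]]'; python3 - <<'E'
from h import *
for c in ("top","scene"):
    s=grab_frame(c); cv2.imwrite(f"pics/f_{c}.png",s[0][90:350,130:510,::-1].repeat(2,0).repeat(2,1))
    for n in "long_bar short_bar grinding_wheel felt_wheel v_block loupe tape_roll".split(): measure(c,n,seen=s)
E
```

```text
time_s: 23.45
eef_pos: [0.454, 0.3431, 0.0269]
eef_rot: [0.0, 1.0, 0.0, -0.001]
contact_force: [0.1, -0.4, -0.4]
width: 0.0214
time_s: 24.45
eef_pos: [0.4544, 0.1314, 0.2082]
eef_rot: [-0.0, 1.0, -0.0, -0.0]
contact_force: [0.8, -0.2, -1.4]
width: 0.0213
long_bar top 0.59 rect c 432.1 344.6 lwh 26 10 long axis deg from +x -0.1 ztop 15.4 n 59
long_bar top 0.48 rect c 445.8 -250.4 lwh 157 131 long axis deg from +x -3.7 ztop 24.6 n 857
grinding_wheel top 0.69 rect c 423.1 -245.0 lwh 39 33 long axis deg from +x 86.5 ztop 32.4 n 140
grinding_wheel top 0.51 rect c 646.6 54.6 lwh 44 43 long axis deg from +x 0.2 ztop 16.9 n 194
felt_wheel top 0.48 rect c 649.8 0.6 lwh 38 38 long axis deg from +x -88.6 ztop 17.5 n 216
v_block top 0.9 rect c 423.7 -245.7 lwh 41 34 long axis deg from +x 86.5 ztop 32.4 n 154
long_bar scene 0.75 rect c 453.8 343.5 lwh 75 12 long axis deg from +x 0.1 ztop 14.3 n 235
short_bar scene 0.81 rect c 457.2 287.3 lwh 53 14 long axis deg from +x -1.9 ztop 16.1 n 158
grinding_wheel scene 0.68 rect c 642.2 52.7 lwh 43 36 long axis deg from +x -16.1 ztop 16.0 n 97
felt_wheel scene 0.61 rect c 648.4 0.8 lwh 42 36 long axis deg from +x -38.4 ztop 16.6 n 108
v_block scene 0.61 rect c 421.5 -245.5 lwh 43 34 long axis deg from +x 86.2 ztop 31.4 n 84
loupe scene 0.55 rect c 445.9 -119.4 lwh 39 36 long axis deg from +x -47.3 ztop 30.3 n 72
tape_roll scene 0.64 rect c 451.9 176.2 lwh 52 50 long axis deg from +x -76.3 ztop 18.6 n 239
```

View pics/f_top.png

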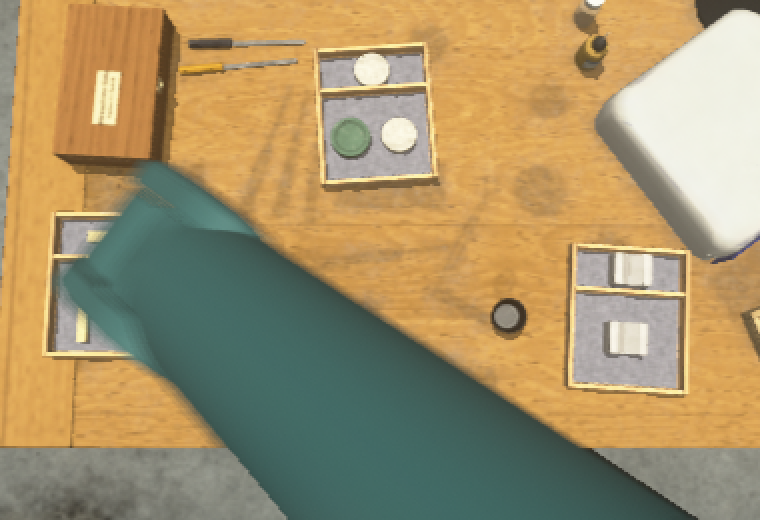

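View pics/f_scene.png

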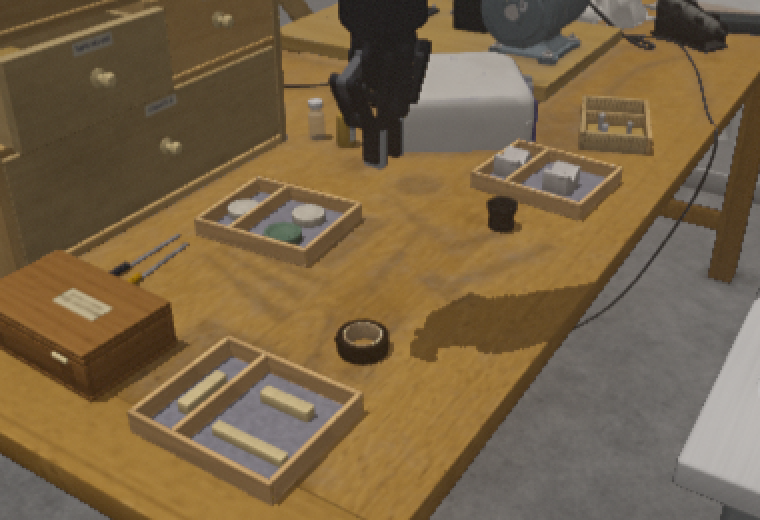

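Both views show all five pieces flat in their bays, and the loupe and tape have not moved.

```bash
python3 -c "
from workcell import *
print(finish_job())"
```

```text
the job is handed in; nothing more can be done
None
```

I placed all five pieces in the bays of their matching trays in one pass, with no regrasps, and handed the job in at about 25 s on the robot's clock. The hand-in gives no verdict, so what follows comes from my last camera check.

| Piece | Tray | Position (x, y) in mm | Top height in mm |
|---|---|---|---|
| Long bar | brass | (454, 344) | 14–15 |
| Short bar | brass | (457, 287) | 16 |
| Grinding wheel | wheels | (645, 54) | 16–17 |
| Felt wheel | wheels | (649, 1) | 17 |
| V-block | V-block | (423, -246) | 31–32 |

- **Resting flat:** each top height matches the piece lying flat on the 4 mm tray floor. The pictures show no piece leaning or stacked.
- **Loupe and tape:** both stood within about 2 mm of their starting positions.
- **Checks that were incomplete or disagreed:**
  - In the last top picture the arm hid the short bar, the tape roll and part of the long bar, so those rest on the scene camera alone.
  - The top-view search for the loupe also returned nothing, although it is plain in that picture.
  - The felt wheel lies about 5 mm from where I meant to release it, but well inside its bay.
  - The networks gave a few wrong labels, such as "grinding wheel" on the V-block, which I rejected against the pictures.

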